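# Free the child-locked flap under the spice carousel

### The arm

A 6-joint arm with a two-finger parallel gripper is mounted at the origin on the work surface. World frame = base frame: x ahead of the robot, y to its left, z up, the work surface at z = 0. Lengths are in mm, angles in degrees, forces in N, time in s.
With the tool pointing down it reaches from about 350 to 850 mm from the base axis. Payload 8.1 kg.
Tool frame: the origin (TCP) lies between the finger pads; the fingertips stand 22 mm ahead of it and the grasp point (between the pads) lies 3 mm ahead of it; z points along the fingers, y is the direction in which the jaws open and shut (so a half turn about z gives the same grasp; the last joint's range is limited). The gripper opens to 85 mm and grips with 20 to 120 N. Pads are 22 mm wide; open, the fingers measure 114 mm over their backs; the gripper's body (76 mm by 85 mm) begins 54 mm behind the grasp point. The pads swing forward as they close: fully open they stand 13 mm farther back than shut.
Start: joints at [-70.153, 7.471, 85.268, -0, 87.261, -4.893], TCP at [251.124, -544.924, 253.292] pointing down, gripper open.
Joint ranges: [-169.43, 169.43], [-51.17, 129.36], [1.28, 143.12], [-76.62, 256.62], [0, 156.53], [-152.29, 152.29]. Speed limits (degrees/s): [136.94, 136.94, 159.86, 180, 180, 180].

### API

Orientations are given as [roll, pitch, yaw] about the fixed x, y, z axes, in that order (R = Rz(yaw) Ry(pitch) Rx(roll)).
In Python, from bench import r gives the robot as it stands.
- The arm moves only by the tool drive_tool, never from a script. Its argument "moves" is a list of rows, each a list of 2 entries, a list of its own where there are three numbers: the shift along the world's x, y, z in mm, then the turn about the world's z in degrees. A call has exactly 8 rows; each row is the pose to reach, as a shift and turn from the pose commanded when the call began; what a row does not reach only later rows make up. A row lasts 1/12 s, in which the tool goes at most 41.7 mm and 7.16 degrees, less where a joint would pass 70% of its speed; a pose out of reach is approached as far as the arm can. A call with a gripper value outside its range is refused whole. "fingers" is the finger opening in mm, from 0 to 85.4, set as the call begins (left out, the last holds). The fingers move at their own pace and stop on an object; "squeeze" is the grip in N (left out, the last holds). Time passes only in rows, so rows that repeat a pose let the fingers close, or fill a call up. It gives the time, the measured TCP pose, the force and the opening at its end, in the units of the state.
- r.sense(): the state, without advancing time (a new reading comes with each control period).
- r.snapshot(name): name is "side" or "top"; returns a dict with "pixels" (384x512x3 uint8, red, green, blue), "camera_matrix" (3x3 intrinsics, pixels), "xyz" and "orientation" of the camera in the world. Camera axes: x right, y down, z forward; pixel columns grow to the right and rows downward; lengths in mm; the calibration is good to about 2 mm. A picture is of the moment at which its call begins. There is no depth.
- r.hand_in(): hands the job in, once; it reports no verdict.
The state is a dict: "time": time; "joint_pos": joint angles; "qd": joint speeds; "joint_efforts": joint torques, N m; "tool_pos": TCP position; "tcp_rot": TCP orientation; "ft_force": force on the tool from outside, world axes, zero at the start; "wrist_torque": the same for the moment, N m; "finger_gap": finger opening in mm.
Only numpy, scipy, OpenCV 4.12 (cv2) and the standard library are available. Lean on these libraries where they do the work, as an engineer would, in place of code of your own. Each camera call takes 0.05 s, during which the arm holds its last target.

### The job

Open the child-locked cupboard that has the spice carousel standing on it: reach down through the gap in its top, just behind the upright flap, and press the white sprung hook down until the flap comes free and drops fully open, then let the hook spring back up. Leave the other latched cupboard locked.

Things in the scene. Friction and masses are not known exactly. Their poses are not given: they have to be found in the camera images.
- hook_pad (a point): Top centre of the hook's flat white press pad, 40 (x) x 50 (y) mm, in the cupboard under the carousel (108 mm turntable of jars, at -x, 100 mm tall, 76 mm clear). Pad lies 20 mm below the cupboard top, midway in an open gap 50 mm along x (top board edge at -25, flap's keeper bar at +25) by 104 mm along y. At rest x points level to the flap, away from the robot within 0.2 rad; z up.
- hook (a joint): That hook's angle, rad: 0 = up at rest, 0.22 = down at its stop. A sprung lever pivoted 90 mm behind the pad centre: pushing the pad 7 mm down (0.08 rad) drops its barb clear of the flap's keeper bar; the stop is 20 mm down. Needs 3 N to start, about 6 N at release, 8 N at the stop; springs back when let go.
- flap (a joint): Flap of that cupboard (fixed aluminium box 250 deep, 200 wide, 180 mm high), rad: 0.02 = upright, held by the hook; 1.45 = its stop, nearly flat over the counter. Panel 200 x 158 x 10 mm, hinged at its foot on the side away from the robot. Once freed it drops outwards by itself in about 2 s.
- other_flap (a joint): Same flap on the second latched cupboard, which carries a steel tamper and an open glass jar: 0.02 rad = locked, must stay so. The two cupboards and an open shelf unit (no latch, black dripper on top) stand in a row, all 180 mm high; their order, places and yaw vary.

How it is judged (in metres and radians):
On the way:
1. the hook under the carousel's cupboard top is pressed down (value of joint hook above 0.06 rad), for 0.05 s.
At the end, for the whole second after the job is handed in: The flap of the cupboard under the carousel hangs open by more than 1.25 rad, its hook has sprung back up (below 0.04 rad), and the other cupboard's flap is still locked (below 0.1 rad) (value of joint flap above 1.25 rad and value of joint hook below 0.04 rad and value of joint other_flap below 0.1 rad); the robot touches nothing.
It fails at once if the other latched cupboard comes open (value of joint other_flap above 0.15 rad).
It also fails if it takes over 35 s, if anything falls off the work surface, if the arm or the gripper's body presses on something with over 40 N, if the wrist force passes 120 N, or if a joint passes its speed limit or range.

## Working session

There is one attempt and no reset: what is moved stays moved. The work goes in short steps, Python scripts to look and compute and a tool call to move; the robot and the scene stay as the last step left them, time stands still between calls to the robot, and variables do not carry over. Pictures are saved under pics/ and viewed, and the job is handed in when it is done.

Besides the shell and the picture viewer there is one more tool, called after "Call:" as a command line: name --argument value ..., lists and objects as JSON in quotes. drive_tool: Moves the arm, as the interface text tells. Its arguments: {"type":"object","properties":{"moves":{"type":"array","items":{"type":"array"}},"fingers":{"type":"number"},"squeeze":{"type":"number"}},"required":["moves"]}

```bash
mkdir -p pics; ls
python3 - <<'E'
from bench import r
import cv2,pickle
d={}
for n in("side","top"):
    s=r.snapshot(n);d[n]=s
    cv2.imwrite(f"pics/{n}0.png",cv2.resize(s["pixels"][:,:,::-1],(768,576)))
    print(n,s["camera_matrix"],s["xyz"],s["orientation"])
pickle.dump(d,open("d0.pkl","wb"))
print(r.sense())
E
```

```text
pics
side [[450.32139052   0.         257.74641041]
 [  0.         450.32139052 193.04443413]
 [  0.           0.           1.        ]] [1264.49262283 -285.8881543  1122.22044065] [-140.62655098    0.9074654    68.69467014]
top [[389.59330054   0.         254.2040046 ]
 [  0.         389.59330054 189.70964794]
 [  0.           0.           1.        ]] [ 443.03463844    1.92871651 1072.72810333] [-176.3527681    -0.87946171  -91.3977848 ]
{'time': 0.1, 'joint_pos': array([-7.01525264e+01,  7.51061112e+00,  8.53216142e+01, -1.01198865e-03,
        8.72635695e+01, -4.89237815e+00]), 'qd': array([-0.01907429, -0.0711206 , -0.25633814,  0.00813738,  0.01159923,
        0.06434816]), 'joint_efforts': array([ 1.55057143e-03, -5.70954251e+01, -5.01940978e+01, -1.31164684e-04,
        8.23035050e-03, -8.81934875e-05]), 'tool_pos': array([ 250.96445449, -544.4880379 ,  252.36475358]), 'tcp_rot': array([-1.79904468e+02, -7.16272822e-03,  2.47398950e+01]), 'ft_force': array([ 0.43471436, -0.4401706 , -0.67821993]), 'wrist_torque': array([-0.01821019,  0.0328196 , -0.00296256]), 'finger_gap': 85.41260918399817}
```

View pics/side0.png

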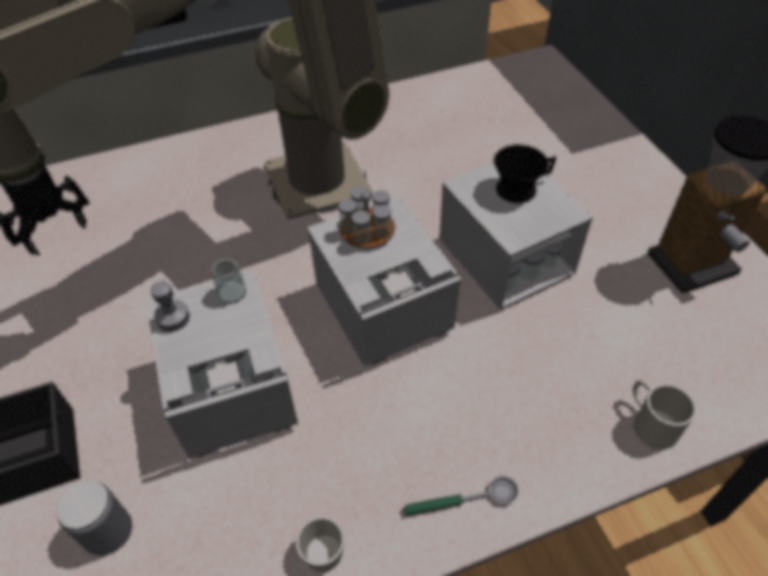

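View pics/top0.png

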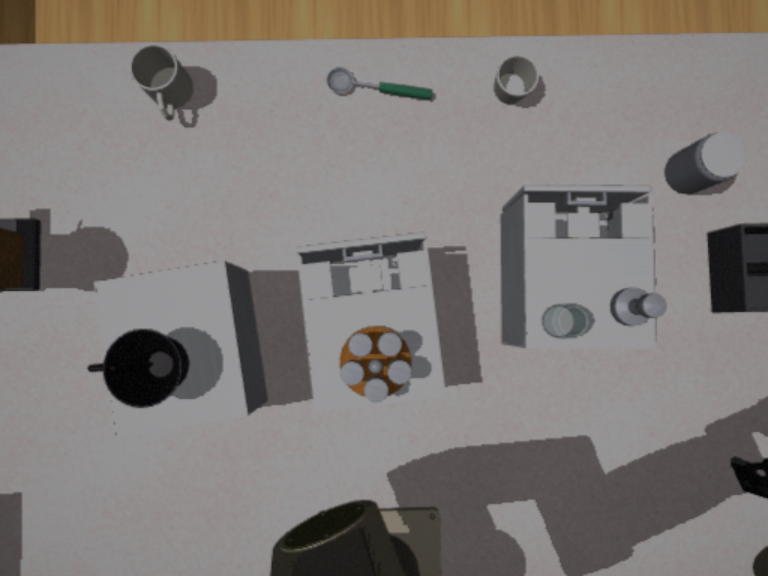

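The middle cupboard carries the orange carousel, with its white pad at about (367,275) in the enlarged top view. The right one, with the tamper and jar, must stay locked. Next I zoom in on the gap.

```bash
cat > h.py <<'E'
import numpy as np
from scipy.spatial.transform import Rotation as R
def ray(s,u,v):
    d=np.linalg.inv(s["camera_matrix"])@np.array([u,v,1.]); d=R.from_euler("xyz",s["orientation"],degrees=True).as_matrix()@d
    return np.array(s["xyz"]),d/np.linalg.norm(d)
def onz(s,u,v,z):
    o,d=ray(s,u,v); return o+d*(z-o[2])/d[2]
def two(s1,p1,s2,p2):
    o1,d1=ray(s1,*p1);o2,d2=ray(s2,*p2)
    t=np.linalg.lstsq(np.c_[d1,-d2],o2-o1,rcond=None)[0]
    a,b=o1+d1*t[0],o2+d2*t[1]; return (a+b)/2,np.linalg.norm(a-b)
E
python3 - <<'E'
import pickle,cv2
d=pickle.load(open("d0.pkl","rb"))
a=d["top"]["pixels"][150:280,190:310,::-1]; cv2.imwrite("pics/tz.png",cv2.resize(a,None,fx=4.5,fy=4.5,interpolation=cv2.INTER_CUBIC))
a=d["side"]["pixels"][120:250,200:310,::-1]; cv2.imwrite("pics/sz.png",cv2.resize(a,None,fx=4.5,fy=4.5,interpolation=cv2.INTER_CUBIC))
E
```

```text
(no output)
```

View pics/tz.png

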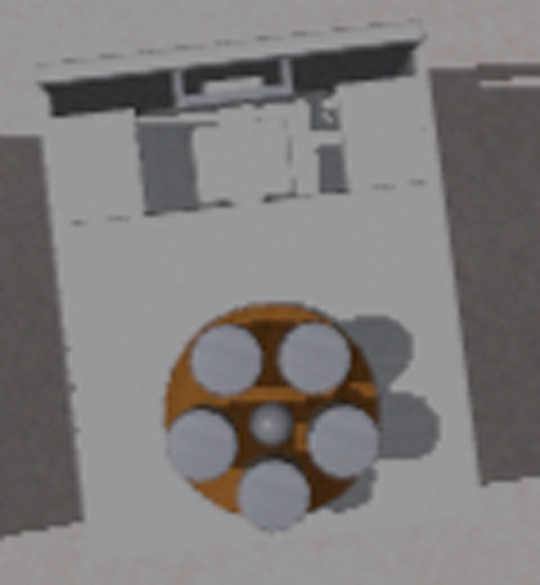

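View pics/sz.png

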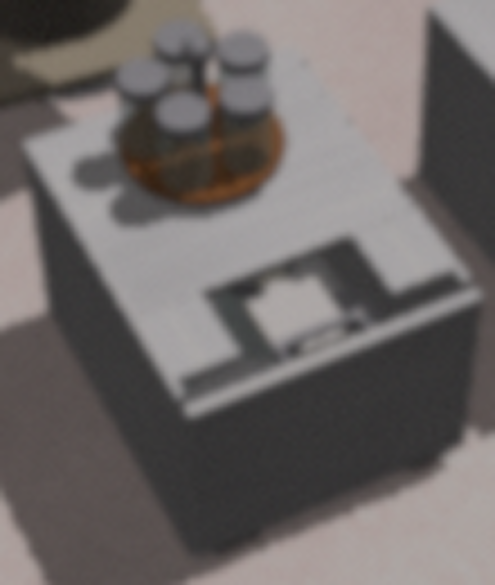

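Run:
```python
import pickle,numpy as np
from h import *
d=pickle.load(open("d0.pkl","rb"));T,S=d["top"],d["side"]
t=lambda x,y:(190+x/4.5-.39,150+y/4.5-.39); s=lambda x,y:(200+x/4.5-.39,120+y/4.5-.39)
P={k:onz(T,*t(*p),180) for k,p in dict(bl=(145,215),br=(350,192),fl=(138,112),fr=(340,95),barL=(180,105),barR=(292,96),nearL=(82,525),farR=(428,70)).items()}
for k,v in P.items():print(k,v.round(1))
print("gap y",np.linalg.norm(P["bl"]-P["br"])," gap x",np.linalg.norm(P["bl"]-P["fl"]))
g=P["br"]-P["bl"];yaw=np.degrees(np.arctan2(g[1],g[0]))+90;print("yaw",yaw)
print("mid gap",((P["bl"]+P["br"])/4+(P["fl"]+P["fr"])/4).round(1))
print("pad top view z160",onz(T,*t(246,155),160).round(1))
print("pad side z160",onz(S,*s(294,312),160).round(1))
print("pad tri",two(T,t(246,155),S,s(294,312)))
Q={k:onz(S,*s(*p),180).round(1) for k,p in dict(bl=(205,293),br=(350,236),flapL=(185,408),flapR=(480,292)).items()};print(Q)
print("carousel hub top",onz(T,*t(272,425),270).round(1),"turntable",onz(T,*t(272,412),190).round(1))
```

```text
bl [483.7  61.4 180. ]
br [493.  -43.3 180. ]
fl [536.5  64.  180. ]
fr [542.8 -39.5 180. ]
barL [539.6  42.5 180. ]
barR [542.9 -14.9 180. ]
nearL [328.4  96.  180. ]
farR [554.7 -85.  180. ]
gap y 105.10572280192012  gap x 52.80012778400867
yaw 5.057981693779183
mid gap [514.   10.7 180. ]
pad top view z160 [514.7   9.5 160. ]
pad side z160 [517.   10.8 160. ]
pad tri (array([515.19208034,  10.43869653, 158.11043538]), np.float64(1.969559850103369))
{'bl': array([498. , -40.1, 180. ]), 'br': array([488.2,  60.1, 180. ]), 'flapL': array([576.4, -81.5, 180. ]), 'flapR': array([560.3, 115.6, 180. ])}
carousel hub top [382.7  -0.4 270. ] turntable [383.1  -0.8 190. ]
```

Pad is at about (515.5, 10.3, 160) with yaw about 5°. The measured gap, 105 x 53 mm, agrees with the 104 x 50 given. I'll raise the tool, turn it -19.7° and close the fingers, then go over.

Call:
drive_tool --moves '[[[0,0,40],-5],[[0,0,80],-10],[[0,0,120],-15],[[0,0,150],-19.7],[[17,36,150],-19.7],[[34,72,150],-19.7],[[51,108,150],-19.7],[[68,144,150],-19.7]]' --fingers 0 --squeeze 60

```text
time: 0.77
tool_pos: [319.4, -399.5, 402.8]
tcp_rot: [-180.0, 0.0, 5.0]
ft_force: [-0.5, 0.4, 0.6]
finger_gap: 0.0
```

Call:
drive_tool --moves '[[[17,36,0],0],[[34,72,0],0],[[51,108,0],0],[[68,144,0],0],[[85,180,0],0],[[102,216,0],0],[[119,252,0],0],[[136,288,0],0]]'

```text
time: 1.43
tool_pos: [455.4, -110.9, 403.0]
tcp_rot: [-180.0, 0.0, 5.0]
ft_force: [0.2, 0.0, 0.4]
finger_gap: 0.3
```

Call:
drive_tool --moves '[[[17,36,0],0],[[34,72,0],0],[[50,102,0],0],[[60,121.3,0],0],[[60,121.3,-40],0],[[60,121.3,-80],0],[[60,121.3,-120],0],[[60,121.3,-150],0]]'

```text
time: 2.1
tool_pos: [513.7, 8.9, 249.2]
tcp_rot: [-180.0, 0.2, 5.1]
ft_force: [0.9, 0.1, -1.6]
finger_gap: 0.2
```

Run:
```python
from bench import r
import cv2,pickle
d={}
for n,(a,b,c,e) in dict(side=(80,250,180,330),top=(130,280,170,320)).items():
    s=r.snapshot(n);d[n]=s
    cv2.imwrite(f"pics/{n}1.png",cv2.resize(s["pixels"][a:b,c:e,::-1],None,fx=3.5,fy=3.5))
pickle.dump(d,open("d1.pkl","wb"))
x=r.sense();print(x["tool_pos"],x["joint_pos"],x["ft_force"])
```

```text
[511.29772657   8.80158354 246.32505946] [-4.75838697e+00 -5.52089525e+00  9.91376634e+01 -2.42966641e-03
  8.70678411e+01  8.01880711e+01] [-1.24668271 -0.27789753 -0.75443601]
```

View pics/side1.png

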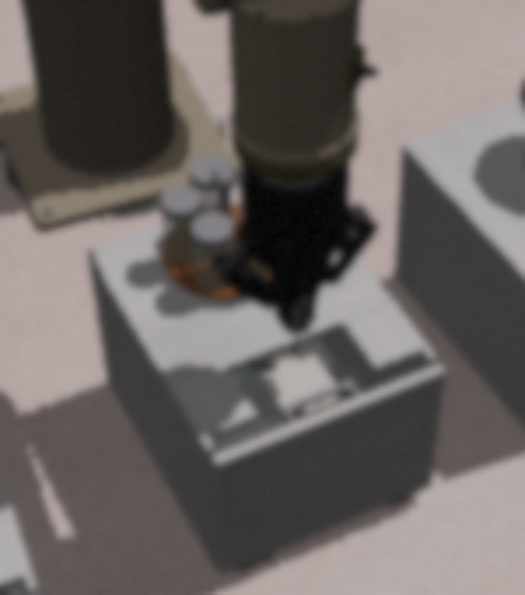

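View pics/top1.png

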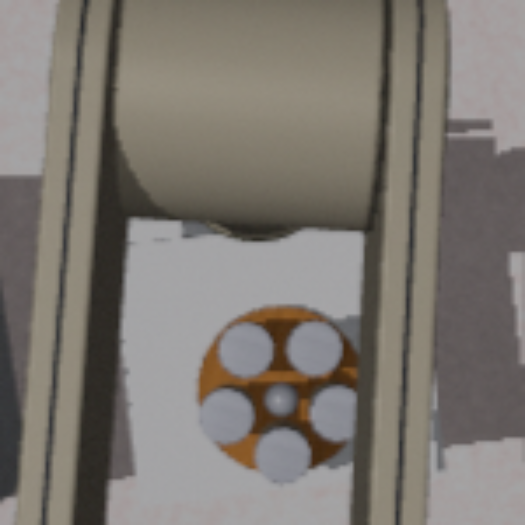

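The tip hangs just behind the pad, with its lowest point at (297,325) in the side crop. The knuckles stick out at (230,275) and (365,230). I'll check tip and knuckle clearance.

Run:
```python
import pickle,numpy as np
from h import *
d=pickle.load(open("d1.pkl","rb"));S=d["side"]
c=lambda x,y:(180+x/3.5-.36,80+y/3.5-.36)
p0=np.array([512.,8.8,247]);n=np.array([np.cos(np.radians(5)),np.sin(np.radians(5)),0])
for k,p in dict(tip=(297,328),kL=(228,278),kLb=(250,300),kR=(372,232),kRb=(335,278)).items():
    o,w=ray(S,*c(*p)); q=o+w*(n@(p0-o))/(n@w); print(k,(q-p0).round(1))
print("pad side",onz(S,*c(303,380),160))
from bench import r
print(r.sense()["tool_pos"])
```

```text
tip [ -0.3   3.  -27.9]
kL [  4.5 -52.   54. ]
kLb [  3.1 -35.4  22.7]
kR [-5.7 65.6 46.9]
kRb [-3.1 35.2 12.2]
pad side [515.8202065   15.06246426 160.        ]
[511.29772657   8.80158354 246.32505946]
```

Call:
drive_tool --moves '[[[0.5,2,-15],0],[[0.5,2,-30],0],[[0.5,2,-45],0],[[0.5,2,-55],0],[[0.5,2,-58],0],[[0.5,2,-58],0],[[0.5,2,-58],0],[[0.5,2,-58],0]]'

```text
time: 2.87
tool_pos: [516.4, 10.3, 196.8]
tcp_rot: [180.0, -0.1, 5.0]
ft_force: [0.0, -0.5, 1.0]
finger_gap: 0.0
```

Run:
```python
from bench import r
import cv2
s=r.snapshot("side")
cv2.imwrite("pics/side2.png",cv2.resize(s["pixels"][100:250,190:330,::-1],None,fx=4,fy=4))
x=r.sense();print(x["tool_pos"],x["ft_force"])
```

```text
[516.37978711  10.28946702 196.72249262] [-0.80075921 -0.11633414  0.16986886]
```

View pics/side2.png

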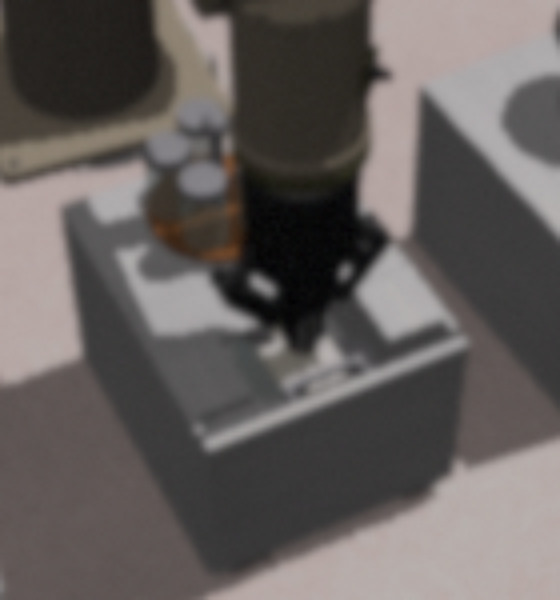

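The tip at (302,352) is over the pad and clear of the board edge and keeper. Now I press.

Call:
drive_tool --moves '[[[0,0,-4],0],[[0,0,-8],0],[[0,0,-12],0],[[0,0,-15],0],[[0,0,-18],0],[[0,0,-20],0],[[0,0,-20],0],[[0,0,-20],0]]'

```text
time: 3.58
tool_pos: [515.7, 10.4, 175.5]
tcp_rot: [180.0, -0.0, 5.0]
ft_force: [-1.1, 0.7, 5.2]
finger_gap: 0.1
```

Call:
drive_tool --moves '[[[0,0,-2],0],[[0,0,-4],0],[[0,0,-6],0],[[0,0,-6],0],[[0,0,-6],0],[[0,0,-6],0],[[0,0,-6],0],[[0,0,-6],0]]'

```text
time: 4.25
tool_pos: [515.6, 10.4, 169.8]
tcp_rot: [180.0, -0.0, 5.0]
ft_force: [-2.9, -0.1, 6.4]
finger_gap: 0.0
```

Call:
drive_tool --moves '[[[0,0,0],0],[[0,0,0],0],[[0,0,0],0],[[0,0,0],0],[[0,0,0],0],[[0,0,0],0],[[0,0,0],0],[[0,0,0],0]]'

```text
time: 4.92
tool_pos: [515.6, 10.4, 169.8]
tcp_rot: [180.0, 0.0, 5.0]
ft_force: [-3.7, 0.2, 6.8]
finger_gap: 0.0
```

Run:
```python
from bench import r
import cv2
s=r.snapshot("side")
cv2.imwrite("pics/side3.png",cv2.resize(s["pixels"][100:300,170:350,::-1],None,fx=3,fy=3))
x=r.sense();print(x["tool_pos"],x["ft_force"])
```

```text
[515.57607859  10.3671253  169.77880998] [-2.67093942  0.07769013  6.24444912]
```

View pics/side3.png

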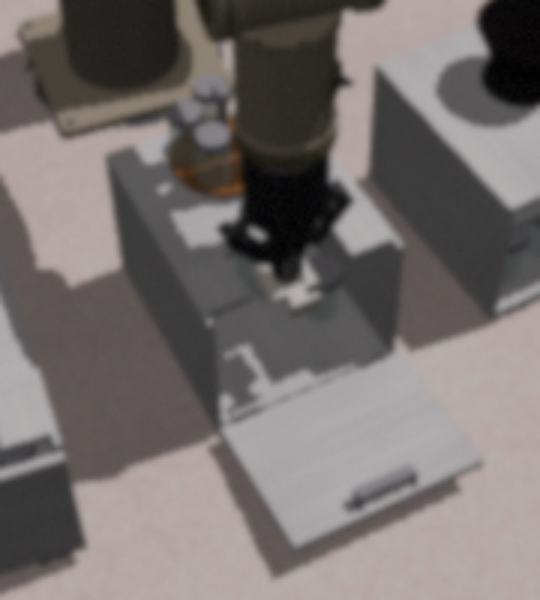

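The flap has dropped open: the panel lies at (225–480, 350–545) in the crop, with the keeper bar at (380,487). Now I lift straight up and clear.

Call:
drive_tool --moves '[[[0,0,8],0],[[0,0,20],0],[[0,0,40],0],[[0,0,70],0],[[0,0,105],0],[[0,0,140],0],[[0,0,170],0],[[0,0,190],0]]'

```text
time: 5.63
tool_pos: [515.9, 10.4, 364.0]
tcp_rot: [180.0, -0.2, 5.0]
ft_force: [0.0, -0.4, 1.1]
finger_gap: 0.1
```

Call:
drive_tool --moves '[[[0,0,20],0],[[0,0,30],0],[[0,0,30],0],[[0,0,30],0],[[0,0,30],0],[[0,0,30],0],[[0,0,30],0],[[0,0,30],0]]'

```text
time: 6.3
tool_pos: [515.3, 10.4, 388.2]
tcp_rot: [-180.0, 0.1, 5.0]
ft_force: [-0.8, 0.0, 0.1]
finger_gap: 0.1
```

Run:
```python
from bench import r
import cv2
s=r.snapshot("side")
cv2.imwrite("pics/side4.png",cv2.resize(s["pixels"][:,:,::-1],(768,576)))
x=r.sense();print(x["time"],x["tool_pos"],x["ft_force"])
```

```text
6.35 [515.38908383  10.3779499  388.47582815] [0.12329243 0.23921488 0.36333938]
```

View pics/side4.png

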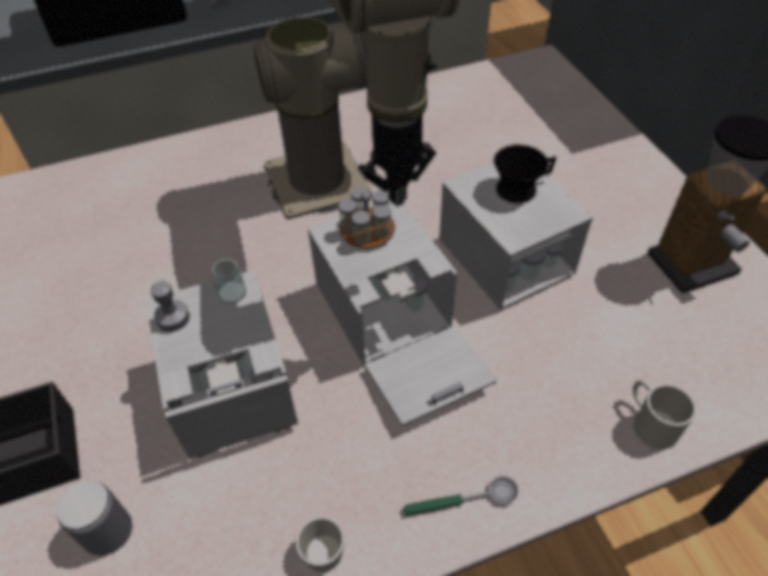

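The flap lies open at (430,375), and the pad is back up at (400,283), where it was before. The other cupboard is still shut, the carousel has not moved, and the arm is clear.

```bash
python3 -c "
from bench import r
print(r.hand_in())"
```

```text
the job is handed in; nothing more can be done
None
```

I opened the cupboard under the carousel and handed the job in at about 6.4 s. I found the pad at about (515.5, 10.3, 160) mm with a yaw of 5°. With the fingers closed, I pressed it about 12 mm down through the gap; the force read 6–7 N upwards. Once the flap had dropped, I lifted the tool straight up, about 220 mm.

- **Last picture:** the flap lies open over the counter, the pad is back where it was at rest, the other cupboard is still shut, and the carousel has not moved. I judged the flap and hook from the picture; I did not measure their angles.
- **Contact:** the force at the end was about 0 N, so the tool is touching nothing.
- **Disagreements:** the two views placed the pad about 2 mm apart along x, and a later reading of the pad in the side view differed by about 5 mm in y, probably because the pad was partly in shadow. The fingertip showed about 6 mm lower than the given 22 mm, but the force on contact fitted 22 mm.

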